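# Roll down the cap strip of a glaze sample board and hang it on the display rail

### The arm

A 6-joint arm with a two-finger parallel gripper is mounted at the origin on the work surface. World frame = base frame: x ahead of the robot, y to its left, z up, the work surface at z = 0. Lengths are in m, angles in rad, forces in N, time in s.
With the tool pointing down it reaches from about 0.4 to 0.825 m from the base axis. Payload 7 kg.
Tool frame: the origin (TCP) lies midway between the tips of the shut fingers; the grasp point (between the pads) lies 19 mm behind it; z points along the fingers, y is the line along which they close (so a half turn about z gives the same grasp; the last joint's range is limited). The gripper opens to 88 mm and grips with 3 to 60 N. Pads are 19 mm wide; open, the fingers measure 130 mm over their backs; the gripper's body (78 mm by 193 mm) begins 47 mm behind the grasp point.
Start: joints at [-0.954, 0.359, 0.012, 0, -1.224, -0.288], TCP at [0.218, -0.639, 0.227] pointing down, gripper open.
Joint ranges: [-3.07, 3.07], [-1.43, 2.12], [-1.02, 1.25], [-3.03, 1.67], [-3.05, -0], [-3.03, 3.03]. Speed limits (rad/s): [2.39, 2.39, 3.01, 3.14, 3.14, 3.14].

### API

Orientations are given as a unit quaternion [w, x, y, z].
In Python, from station import robot gives the robot as it stands.
- The arm moves only by the shell command python3 nudge.py 'ROWS' [FORCE]. ROWS is a JSON list of rows, 1 to 5 of them, each of 7 numbers: dx, dy, dz in m, then a rotation vector rx, ry, rz in rad, then the opening from 0.0 (shut) to 1.0 (fully open); each row shifts and turns the commanded pose from where the row before left it, along the tool's axes as they then stand; what a row does not reach is not made up. A row lasts 1/12 s, in which the tool goes at most 0.0417 m and 0.125 rad, less where a joint would pass 70% of its speed; a pose out of reach is approached as far as the arm can. The fingers move at their own pace and stop on an object; FORCE is the grip in N (left out, the last holds). Time passes only in rows, so rows that do not move let the fingers close. It prints the time, the measured TCP pose, the force, the opening and the grip force at its end.
- robot.read_state(): the state, without advancing time (a new reading comes with each control period).
- robot.camera(name): name is "scene" or "top" or "wrist"; returns a dict with "img" (384x512x3 uint8, red, green, blue), "range_z" (384x512 float32, m along the optical axis (not along the pixel's ray), 0 where there is no reading), "K" (3x3 intrinsics, pixels), "position" and "attitude" of the camera in the world. Camera axes: x right, y down, z forward; pixel columns grow to the right and rows downward; lengths in m; the calibration is good to about 2 mm. The wrist camera is an equidistant fisheye: a pixel r from the principal point sees the ray r / f radians off the axis. A picture is of the moment at which its call begins.
- robot.close_job(): hands the job in; it is judged then, once.
The state is a dict: "time": time; "q": joint angles; "joint_vel": joint speeds; "joint_efforts": joint torques, N m; "tool_pos": TCP position; "tcp_rot": TCP orientation; "ft_force": force on the tool from outside, world axes, zero at the start; "ft_torque": the same for the moment, N m; "finger_gap": opening from 0.0 (shut) to 1.0 (fully open); "gripper_force": force on a finger pad.
Only numpy, scipy, OpenCV 4.12 (cv2) and the standard library are available. Lean on these libraries where they do the work, as an engineer would, in place of code of your own. Each camera call takes 0.05 s, during which the arm holds its last target. There are 200 camera calls.

### The job

Finish the glaze sample board standing on the bench block: with the hand roller, roll the orange cap strip on its ridge down firmly until its whole length is fully home, and do not touch the board with the gripper before that. Then hang the roller upright back in its rack, lift the board off the block and drape it over the free part of the display rail, one tiled leaf on each side of the bar, lowering it on gently rather than dropping it. Leave the other board, the pots, tools and everything else where they are.

Things in the scene. Friction and masses are not known exactly. Their poses are not given: they have to be found in the camera images.
- board: Sample board: rigid plywood inverted U, 160 mm long (y), open below and at both ends, 0.44 kg. Two leaves 6 mm thick, 100 mm tall, 34 mm apart inside, 46 mm over all, under a ridge 46 mm wide, 12 mm thick. Origin: midway between the leaves at their lower edges; z up; ridge underside z = 100, top 112 mm. Starts astride the bench block, ridge resting on its beam; faces equivalent.
- board_ridge (a point): Centre of the ridge's top face (board frame 0, 0, 112 mm), axes as the board. Grip the board here from above, across x (46 mm). Glazed tiles (green, blue, red), 5 mm thick, on the leaves' outer faces begin 54 mm below this point (56 mm thick there); above them the leaves are bare.
- strip0 (a joint): Length 1 of 6 of the orange cap strip, 20 mm wide (x) by 24.5 mm, centred on the ridge at board y = -62.5 mm. Value = how far it is pressed down, m: 0 = its top stands 5 mm above the ridge top; 0.004 = fully home against its stop, top 1 mm above the ridge. About 6 N presses one length down; it stays where it is left. Starts at 0 to 0.001; counts as home above 0.003.
- strip1 (a joint): Length 2 of 6 of the orange cap strip, 20 mm wide (x) by 24.5 mm, centred on the ridge at board y = -37.5 mm. Value = how far it is pressed down, m: 0 = its top stands 5 mm above the ridge top; 0.004 = fully home against its stop, top 1 mm above the ridge. About 6 N presses one length down; it stays where it is left. Starts at 0 to 0.001; counts as home above 0.003.
- strip2 (a joint): Length 3 of 6 of the orange cap strip, 20 mm wide (x) by 24.5 mm, centred on the ridge at board y = -12.5 mm. Value = how far it is pressed down, m: 0 = its top stands 5 mm above the ridge top; 0.004 = fully home against its stop, top 1 mm above the ridge. About 6 N presses one length down; it stays where it is left. Starts at 0 to 0.001; counts as home above 0.003.
- strip3 (a joint): Length 4 of 6 of the orange cap strip, 20 mm wide (x) by 24.5 mm, centred on the ridge at board y = +12.5 mm. Value = how far it is pressed down, m: 0 = its top stands 5 mm above the ridge top; 0.004 = fully home against its stop, top 1 mm above the ridge. About 6 N presses one length down; it stays where it is left. Starts at 0 to 0.001; counts as home above 0.003.
- strip4 (a joint): Length 5 of 6 of the orange cap strip, 20 mm wide (x) by 24.5 mm, centred on the ridge at board y = +37.5 mm. Value = how far it is pressed down, m: 0 = its top stands 5 mm above the ridge top; 0.004 = fully home against its stop, top 1 mm above the ridge. About 6 N presses one length down; it stays where it is left. Starts at 0 to 0.001; counts as home above 0.003.
- strip5 (a joint): Length 6 of 6 of the orange cap strip, 20 mm wide (x) by 24.5 mm, centred on the ridge at board y = +62.5 mm. Value = how far it is pressed down, m: 0 = its top stands 5 mm above the ridge top; 0.004 = fully home against its stop, top 1 mm above the ridge. About 6 N presses one length down; it stays where it is left. Starts at 0 to 0.001; counts as home above 0.003.
- roller: Hand roller, 0.28 kg, 140 mm tall, upright, wheel down. Origin: lowest point of the wheel; z up the handle. Black wheel 40 mm diameter, 32 mm wide, axle along x at z = 20 mm: rolls along y. Shoulder plate 70 (x) by 30 mm (y), z = 48 to 54 mm. Dark wood handle 24 (x) by 26 mm (y), z = 60 to 140 mm; gripped across y from above it is stiff along the strip. Starts in the rack, axes as the rack.
- wheel (a joint): Turning angle of the roller's wheel about its axle, rad.
- rack: Fixed plywood tool rack 110 (x) by 90 mm (y), top at z = 56 mm, with a 51 by 51 mm through slot at its centre. Origin: on the table under the slot. The wheel goes down through the slot and the shoulder plate rests on the top at the slot's +x and -x sides, axle parallel to the rack's x: parked, the roller's origin is 8 mm above the rack's.
- horse: Bench block, fixed: base 110 by 230 by 15 mm with an upright beam 24 mm thick (x), 174 mm long (y), its top at z = 120 mm; end stops at y = +-84 to 96 mm rise to z = 128 mm (the ridge of the board on it reaches 132 mm). Origin: on the table under its centre.
- rail: Fixed display rail: steel bar 16 mm diameter along y, its top at z = 160 mm, on two posts at y = +-210 mm. Origin: on the table under the bar's middle. A shorter board hangs towards the -y end; y = -40 to +195 mm is free. A board draped on it rests with its ridge underside on the bar: board origin at z = 60 mm, ridge top at 172 mm.
- hung: The second sample board (dark brown and cream tiles, blue strip), same section, 120 mm long, hanging on the rail, centred 110 to 130 mm from the rail's middle towards its -y end. Leave alone.
- mug_a: Raw clay mug, 80 mm across and 85 mm high with a handle on its +y side. Leave alone.
- mug_b: Raw clay mug, 76 mm across and 75 mm high with a handle on its +y side. Leave alone.
- jar: Glaze jar, 60 mm across, 75 mm high, white cap. Leave alone.
- scraper: Round steel scraper with a yellow handle along x, 195 mm long, 12 mm high, lying flat. Leave alone.
- tile: Loose ochre test tile, 55 x 75 x 8 mm, lying flat. Leave alone.
- rib: Round wooden rib, 76 mm across, 7 mm thick, lying flat. Leave alone.
- phone: Black phone, 72 x 150 x 9 mm, lying flat. Leave alone.

How it is judged:
By the outcome, as a careful person would: the job done as asked, in the order asked, and still so for the second after the job is handed in, with the robot touching nothing.
It also fails if it takes over 67 s, if anything falls off the work surface, if the arm or the gripper's body presses on something with over 40 N, if the wrist force passes 120 N, or if a joint passes its speed limit or range.

## Working session

There is one attempt and no reset: what is moved stays moved. The work goes in short steps, Python scripts to look and compute and a shell command to move; the robot and the scene stay as the last step left them, time stands still between calls to the robot, and variables do not carry over. Pictures are saved under pics/ and viewed, at most 10 in all, crops included, and the job is handed in when it is done.

```bash
ls; mkdir -p pics; python3 - <<'E'
from station import robot
import cv2,numpy as np
s=robot.read_state();print({k:np.round(v,3) for k,v in s.items()})
for n in("top","scene"):
    c=robot.camera(n);cv2.imwrite(f"pics/{n}0.png",c["img"][:,:,::-1]);np.savez(f"{n}0.npz",**c)
    print(n,c["K"],c["position"],c["attitude"])
E
```

```text
nudge.py
pics
station.py
{'time': np.float64(0.0), 'q': array([-0.954,  0.359,  0.011, -0.   , -1.224, -0.288]), 'joint_vel': array([ 0.002,  0.   ,  0.   , -0.001,  0.001, -0.002]), 'joint_efforts': array([ 1.0000e-03, -5.8272e+01,  2.9306e+01,  6.9970e+00,  7.0000e-03,
       -0.0000e+00]), 'tool_pos': array([ 0.218, -0.638,  0.226]), 'tcp_rot': array([-0.   , -0.164,  0.987,  0.001]), 'ft_force': array([ 0.031,  0.571, -0.118]), 'ft_torque': array([0.043, 0.02 , 0.04 ]), 'gripper_force': np.float64(0.0), 'finger_gap': np.float64(1.006)}
top [[479.46059555   0.         262.06712828]
 [  0.         479.46059555 193.91958164]
 [  0.           0.           1.        ]] [ 0.39862488 -0.03196527  1.37196389] [-0.03704009  0.71267033 -0.69937975  0.03996248]
scene [[353.88151895   0.         258.72427243]
 [  0.         353.88151895 186.4076806 ]
 [  0.           0.           1.        ]] [ 1.33717972 -0.34159589  0.75426925] [-0.36285484  0.7441853   0.50154085 -0.25096089]
```
View pics/top0.png

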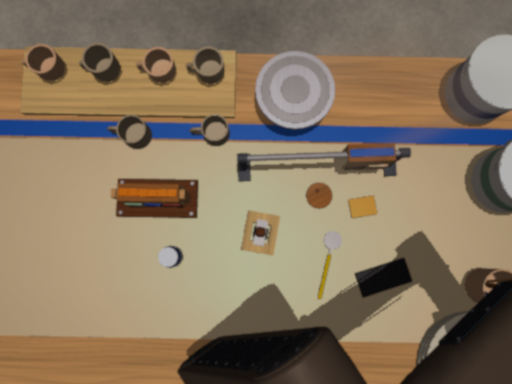

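View pics/scene0.png

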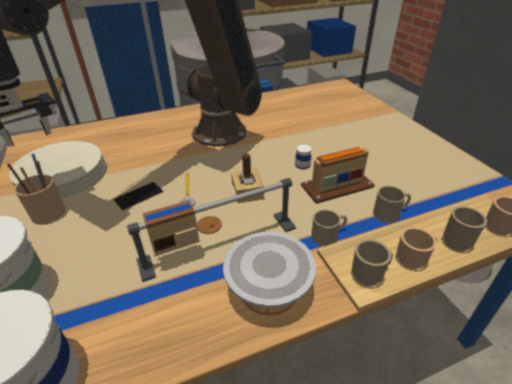

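The top view shows the board at about (150,193), the roller in its rack at (261,232), and the rail running from (243,160) to (405,153) with the hung board at (370,155). The rail is free left of about 345. Next I'll measure poses from the depth images.

```bash
cat > h.py <<'E'
import numpy as np,cv2
from scipy.spatial.transform import Rotation as R
def rot(q): return R.from_quat([q[1],q[2],q[3],q[0]])
def cloud(c):
    v,u=np.mgrid[:384,:512]; K=c["K"]; z=c["range_z"]
    p=np.stack([(u-K[0,2])/K[0,0]*z,(v-K[1,2])/K[1,1]*z,z],-1)
    w=rot(c["attitude"]).apply(p.reshape(-1,3)).reshape(384,512,3)+c["position"]
    w[z==0]=np.nan; return w
def rect(P):
    (c,s,a)=cv2.minAreaRect((P[:,:2]*1000).astype(np.float32)); return np.round(c,1),np.round(s,1),round(a,2)
E
python3 - <<'E'
from h import *
for n in("top","scene"):
    c=dict(np.load(n+"0.npz"));w=cloud(c);im=c["img"].astype(int);hsv=cv2.cvtColor(c["img"],cv2.COLOR_RGB2HSV)
    print(n,"table z",np.nanmedian(w[(abs(w[...,2])<.02)][:,2]))
    x,y,z=w[...,0],w[...,1],w[...,2]
    def roi(x0,x1,y0,y1,z0,z1,name,m=True):
        k=(x>x0)&(x<x1)&(y>y0)&(y<y1)&(z>z0)&(z<z1)&m
        P=w[k]; print(name,len(P), rect(P) if len(P)>4 else '', np.round(np.median(P,0),4), "z%",np.round(np.percentile(P[:,2],[5,50,95]),4))
        return P
    if n=="top":
        for nm,(u,v) in dict(board=(150,193),roll=(261,232),rail1=(255,157),rail2=(335,154),hung=(370,155),jar=(169,257),rackc=(248,240)).items(): print(nm,np.round(w[v,u],3))
    np.save(n+"w.npy",w)
    b=roi(.3,.5,.15,.45,.12,.15,"ridge")
    o=roi(.3,.5,.15,.45,.125,.15,"strip",(hsv[...,0]<18)&(hsv[...,1]>180)&(hsv[...,2]>90))
    roi(.3,.5,.15,.45,.008,.025,"horsebase")
    roi(.2,.4,-.1,.05,.048,.06,"rack")
    roi(.2,.4,-.1,.05,.13,.17,"handle")
    P=roi(.4,.55,-.2,.05,.145,.17,"bar")
    if len(P)>20:
        A=np.polyfit(P[:,1],P[:,0],1);print("bar x=",A, P[:,1].min(),P[:,1].max())
    roi(.38,.6,-.45,.05,.17,.2,"hung ridge")
E
```

```text
top table z 0.0008482716665468848
board [0.53  0.254 0.138]
roll [ 0.435 -0.035  0.148]
rail1 [ 0.626 -0.016  0.158]
rail2 [ 0.639 -0.222  0.157]
hung [ 0.634 -0.307  0.176]
jar [0.366 0.21  0.076]
rackc [0.415 0.    0.055]
  return _methods._mean(a, axis=axis, dtype=dtype,
  ret = um.true_divide(
Traceback (most recent call last):
IndexError: index -1 is out of bounds for axis 0 with size 0
```

```bash
cat > meas.py <<'E'
from h import *
def meas(c,verbose=1):
    w=cloud(c);hsv=cv2.cvtColor(c["img"],cv2.COLOR_RGB2HSV)
    x,y,z=w[...,0],w[...,1],w[...,2]
    def roi(x0,x1,y0,y1,z0,z1,name,m=True):
        k=(x>x0)&(x<x1)&(y>y0)&(y<y1)&(z>z0)&(z<z1)&m
        P=w[k]
        if len(P)<6: print(name,len(P));return P
        print(name,len(P),*rect(P),"med",np.round(np.median(P,0),4),"z%",np.round(np.percentile(P[:,2],[5,50,95]),4))
        return P
    roi(.45,.6,.13,.4,.12,.15,"ridge")
    o=roi(.45,.6,.13,.4,.12,.15,"strip",(hsv[...,0]<18)&(hsv[...,1]>190)&(hsv[...,2]>140))
    if len(o)>20: print(" strip fit",np.polyfit(o[:,1],o[:,0],1))
    roi(.42,.62,.1,.42,.008,.025,"horsebase")
    roi(.35,.5,-.11,.05,.05,.06,"rack")
    roi(.35,.5,-.11,.05,.059,.067,"plate")
    roi(.35,.5,-.11,.05,.13,.17,"handle")
    P=roi(.58,.68,-.22,.0,.145,.17,"bar")
    if len(P)>20: print(" bar fit",np.polyfit(P[:,1],P[:,0],1))
    P=roi(.58,.7,-.42,.05,.165,.2,"hung")
    roi(.55,.72,-.5,.05,.08,.14,"lowrail")
    roi(.52,.72,-.5,.08,.01,.05,"feet")
E
python3 - <<'E'
from meas import *
for n in("top","scene"):
    print("==",n); meas(dict(np.load(n+"0.npz")))
c=cv2.imread("pics/top0.png")[130:280,100:430]
cv2.imwrite("pics/crop0.png",cv2.resize(c,None,fx=2.4,fy=2.4,interpolation=cv2.INTER_CUBIC))
E
```

```text
== top
ridge 1227 [533.8 262.5] [192.   46.2] 89.88 med [0.5328 0.2598 0.1331] z% [0.1264 0.1331 0.1391]
strip 464 [533.6 262.7] [ 22.1 151.8] 1.09 med [0.5331 0.265  0.1362] z% [0.1314 0.1362 0.1403]
 strip fit [-0.00079195  0.5334268 ]
horsebase 1587 [524.3 257.3] [183.6 311.5] 0.36 med [0.5043 0.2437 0.0149] z% [0.01   0.0149 0.02  ]
rack 867 [437.8 -34.1] [ 89.9 109.7] 81.01 med [ 0.4357 -0.0333  0.0561] z% [0.052  0.0561 0.0593]
plate 281 [437.4 -34.7] [ 89.8 107.9] 82.5 med [ 0.4357 -0.0345  0.0611] z% [0.0592 0.0611 0.0655]
handle 88 [438.9 -33.5] [23.1 23. ] 1.21 med [ 0.4376 -0.0325  0.1467] z% [0.142  0.1467 0.151 ]
bar 535 [ 632.5 -109.7] [ 16.8 219.6] 2.88 med [ 0.6317 -0.1083  0.1585] z% [0.1527 0.1585 0.163 ]
 bar fit [-0.05258852  0.62603073]
hung 935 [ 636.6 -192.1] [ 47.4 444.7] 3.38 med [ 0.6425 -0.3114  0.1722] z% [0.1664 0.1722 0.1762]
lowrail 293 [ 638.9 -191.5] [427.3  51.1] 89.04 med [ 0.6185 -0.3089  0.1158] z% [0.0828 0.1158 0.1342]
feet 451 [ 608.9 -197.4] [566.7 175.5] 85.13 med [ 0.6099 -0.1955  0.0123] z% [0.0102 0.0123 0.0326]
== scene
ridge 594 [533.3 2
[... 347 characters left out ...]
1] 81.34 med [ 0.4574 -0.0441  0.0566] z% [0.0527 0.0566 0.0589]
plate 84 [440.9 -36. ] [ 86.8 104.4] 79.25 med [ 0.4549 -0.0395  0.062 ] z% [0.0593 0.062  0.0644]
handle 67 [441.3 -33.6] [25.6 24.4] 68.32 med [ 0.4467 -0.0364  0.1444] z% [0.1324 0.1444 0.1496]
bar 467 [ 634.5 -110.1] [ 16.5 219.9] 3.34 med [ 0.6374 -0.1151  0.1579] z% [0.15   0.1579 0.1615]
 bar fit [-0.05497089  0.63097963]
hung 752 [ 637.2 -191.8] [ 51.5 443.6] 3.18 med [ 0.6502 -0.3149  0.1725] z% [0.1658 0.1725 0.1745]
lowrail 1144 [ 649.  -191.8] [ 47.4 436.2] 1.31 med [ 0.6682 -0.3154  0.1125] z% [0.0835 0.1125 0.1373]
feet 541 [ 617.2 -174. ] [492.5 175.6] 86.42 med [ 0.6523 -0.3858  0.0131] z% [0.0106 0.0131 0.0426]
```

View pics/crop0.png

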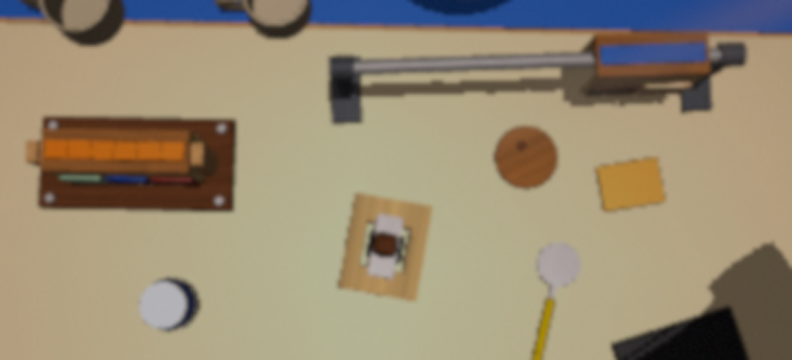

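The crop shows the rack turned about -9° with the roller in it at (385,245). The board is nearly square to the axes at (115,150), and the free part of the rail runs from 355 to 590. From the depth data:

| Item | x, m | y, m | Yaw |
|---|---|---|---|
| Board | 0.533 | 0.2625 | ≈0° |
| Rack | 0.438 | -0.034 | -9° |
| Rail middle | 0.637 | -0.192 | 3.1° |

```bash
cat > go.py <<'E'
# usage: go.py x y z yaw_deg(of tool y) : remaining motion in tool axes (turn first, then shift)
import sys;from h import *;from station import robot
x,y,z,a=map(float,sys.argv[1:5]);s=robot.read_state();r=rot(s["tcp_rot"]);M=r.as_matrix()
a=np.radians(a);T=np.array([[0,-np.sin(a)*0,0]]);ty=np.array([np.cos(a),np.sin(a),0]);tz=np.array([0,0,-1.])
T=np.c_[np.cross(ty,tz),ty,tz]
d=np.array([x,y,z])-s["tool_pos"]
print("t",round(s["time"],2),"pos",np.round(s["tool_pos"],4),"F",np.round(s["ft_force"],1),"gap",round(float(s["finger_gap"]),3),"gf",round(float(s["gripper_force"]),1))
print("turn(tool)",np.round(R.from_matrix(M.T@T).as_rotvec(),4),"shift now-axes",np.round(M.T@d,4),"after-turn axes",np.round(T.T@d,4),"q6",round(float(s["q"][5]),2))
E
N="python3 nudge.py"
$N '[[0,0,0,0,0,0.12,1],[0,0,0,0,0,0.12,1],[0,0,0,0,0,0.12,1],[0,0,0,0,0,0.12,1]]'
python3 go.py 0.438 -0.034 0.2 81
```

```text
time: 0.43
tool_pos: [0.2178, -0.6385, 0.226]
tcp_rot: [-0.0, 0.079, 0.997, 0.0]
ft_force: [-0.9, -0.6, -0.2]
finger_gap: 1.003
gripper_force: 0.0
t 0.43 pos [ 0.2178 -0.6385  0.226 ] F [-0.9 -0.6 -0.2] gap 1.003 gf 0.0
turn(tool) [ 0.0009 -0.0006 -0.0001] shift now-axes [-0.1228  0.6315  0.0265] after-turn axes [-0.1229  0.6315  0.026 ] q6 -0.77
```

```bash
N="python3 nudge.py"
$N '[[-0.0077,0.0395,0.0016,0,0,0,1],[-0.0077,0.0395,0.0016,0,0,0,1],[-0.0077,0.0395,0.0016,0,0,0,1],[-0.0077,0.0395,0.0016,0,0,0,1],[-0.0077,0.0395,0.0016,0,0,0,1]]' >/dev/null
$N '[[-0.0077,0.0395,0.0016,0,0,0,1],[-0.0077,0.0395,0.0016,0,0,0,1],[-0.0077,0.0395,0.0016,0,0,0,1],[-0.0077,0.0395,0.0016,0,0,0,1],[-0.0077,0.0395,0.0016,0,0,0,1]]' >/dev/null
$N '[[-0.0077,0.0395,0.0016,0,0,0,1],[-0.0077,0.0395,0.0016,0,0,0,1],[-0.0077,0.0395,0.0016,0,0,0,1],[-0.0077,0.0395,0.0016,0,0,0,1],[-0.0077,0.0395,0.0016,0,0,0,1]]' >/dev/null
$N '[[-0.0077,0.0395,0.0016,0,0,0,1],[0,0,0,0,0,0,1]]'
python3 go.py 0.438 -0.034 0.2 81
python3 - <<'E'
from h import *;from station import robot
c=robot.camera("wrist");cv2.imwrite("pics/w1.png",c["img"][:,:,::-1]);np.savez("w1.npz",**c);print(c["K"],c["position"],c["attitude"])
E
```

```text
time: 1.85
tool_pos: [0.437, -0.0276, 0.2009]
tcp_rot: [0.001, 0.073, 0.997, 0.0]
ft_force: [0.8, -1.0, 0.2]
finger_gap: 1.001
gripper_force: 0.0
t 1.85 pos [ 0.437  -0.0276  0.2009] F [ 0.8 -1.   0.2] gap 1.001 gf 0.0
turn(tool) [0.0007 0.001  0.0105] shift now-axes [-0.0019 -0.0062  0.0009] after-turn axes [-0.002  -0.0061  0.0009] q6 -2.11
[[297.31863964   0.         253.42855362]
 [  0.         297.31863964 194.44340357]
 [  0.           0.           1.        ]] [ 0.3655043  -0.01825711  0.35909678] [0.10258254 0.74977784 0.6476593  0.08858579]
```

```bash
cat >> h.py <<'E'
def fcloud(c):
    v,u=np.mgrid[:384,:512]; K=c["K"]; z=c["range_z"]
    a=(u-K[0,2])/K[0,0];b=(v-K[1,2])/K[1,1];t=np.hypot(a,b)+1e-9
    k=np.tan(np.minimum(t,1.5))/t*z
    w=rot(c["attitude"]).apply(np.stack([a*k,b*k,z],-1).reshape(-1,3)).reshape(384,512,3)+c["position"]
    w[z==0]=np.nan; return w
E
python3 - <<'E'
from h import *
c=dict(np.load("w1.npz"));w=fcloud(c);x,y,z=w.transpose(2,0,1)
for nm,z0,z1 in(("rack",.05,.059),("plate",.0595,.066),("handle",.142,.156)):
    P=w[(x>.35)&(x<.52)&(y>-.12)&(y<.06)&(z>z0)&(z<z1)]
    print(nm,len(P),*rect(P),np.round(np.median(P,0),4))
E
```

```text
rack 5591 [436.4 -33.5] [ 91.  111.2] 80.9 [ 0.4262 -0.0296  0.0561]
plate 797 [420.8 -30.4] [29.6 38.4] 80.9 [ 0.415  -0.0294  0.0621]
handle 929 [435.9 -33.3] [25.6 22.6] 82.63 [ 0.4349 -0.0329  0.1472]
```

View pics/w1.png

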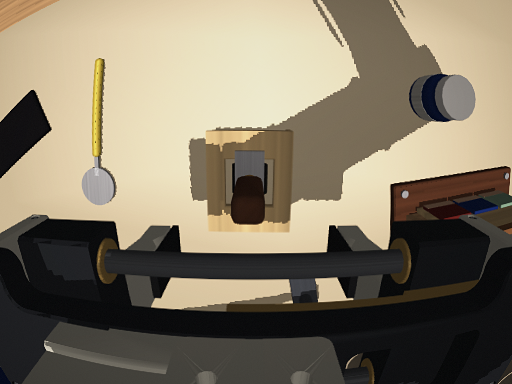

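The wrist view shows the handle at (248,200) centred between the fingers in y. Its pose is (0.4365, -0.0335) with yaw -9.1°, so I'll descend to z=0.095 and grip.

```bash
N="python3 nudge.py"
$N '[[-0.0005,-0.0055,0.003,0,0,0.01,1],[0,0,0.025,0,0,0,1],[0,0,0.025,0,0,0,1],[0,0,0.025,0,0,0,1],[0,0,0.027,0,0,0,1]]' 50
$N '[[0,0,0,0,0,0,1]]' >/dev/null
python3 go.py 0.4365 -0.0335 0.095 80.9
```

```text
time: 2.32
tool_pos: [0.4341, -0.0398, 0.0952]
tcp_rot: [0.001, 0.082, 0.997, 0.0]
ft_force: [1.3, -0.1, -0.0]
finger_gap: 0.998
gripper_force: 0.0
t 2.4 pos [ 0.4306 -0.0406  0.0918] F [-0.4 -0.4 -0.2] gap 1.0 gf 0.0
turn(tool) [-0.0029 -0.0073 -0.0062] shift now-axes [-0.0046  0.0079 -0.0033] after-turn axes [-0.0047  0.0079 -0.0032] q6 -2.1
```

```bash
N="python3 nudge.py"
$N '[[0,0,0,0,0,0,1],[0,0,0,0,0,0,1],[0,0,0,0,0,0,1]]' >/dev/null
python3 go.py 0.4365 -0.0335 0.095 80.9
```

```text
t 2.65 pos [ 0.4356 -0.0384  0.0975] F [-0.3  0.3 -0.4] gap 1.001 gf 0.0
turn(tool) [ 0.0009  0.0023 -0.0031] shift now-axes [-0.0001  0.005   0.0025] after-turn axes [-0.0001  0.005   0.0025] q6 -2.1
```

```bash
N="python3 nudge.py"
$N '[[0,0.005,0.001,0,0,0,1],[0,0,0,0,0,0,1],[0,0,0,0,0,0,1],[0,0,0,0,0,0,1]]' >/dev/null
python3 go.py 0.4365 -0.0335 0.095 80.9
$N '[[0,0,0,0,0,0,0],[0,0,0,0,0,0,0],[0,0,0,0,0,0,0],[0,0,0,0,0,0,0],[0,0,0,0,0,0,0]]' 50 >/dev/null
$N '[[0,0,0,0,0,0,0],[0,0,0,0,0,0,0],[0,0,0,0,0,0,0],[0,0,0,0,0,0,0],[0,0,0,0,0,0,0]]' 50 >/dev/null
python3 go.py 0.4365 -0.0335 0.095 80.9
```

```text
t 2.98 pos [ 0.4356 -0.0329  0.0954] F [ 0.4  0.1 -0.8] gap 1.005 gf 0.0
turn(tool) [ 0.0004  0.0008 -0.0019] shift now-axes [-0.001  -0.0004  0.0004] after-turn axes [-0.001  -0.0004  0.0004] q6 -2.11
t 3.82 pos [ 0.4355 -0.0331  0.095 ] F [-0.7  2.1  2.5] gap 0.303 gf 8.8
turn(tool) [ 0.0002  0.0002 -0.0024] shift now-axes [-0.0011 -0.0002 -0.    ] after-turn axes [-0.0011 -0.0002 -0.    ] q6 -2.11
```

```bash
N="python3 nudge.py"
$N '[[0,0,0,0,0,0,0],[0,0,0,0,0,0,0],[0,0,0,0,0,0,0],[0,0,0,0,0,0,0]]' 60
$N '[[0,0,-0.01,0,0,0,0],[0,0,-0.02,0,0,0,0],[0,0,-0.02,0,0,0,0],[0,0,-0.02,0,0,0,0],[0,0,-0.02,0,0,0,0]]' >/dev/null
$N '[[0,0,-0.02,0,0,0,0],[0,0,-0.02,0,0,0,0],[0,0,-0.02,0,0,0,0],[0,0,-0.01,0,0,0,0],[0,0,0,0,0,0,0]]'
python3 go.py 0.533 0.195 0.255 90
```

```text
time: 4.15
tool_pos: [0.4354, -0.0331, 0.0949]
tcp_rot: [-0.0, 0.081, 0.997, 0.0]
ft_force: [0.5, 0.4, -1.9]
finger_gap: 0.295
gripper_force: 60.0
time: 4.98
tool_pos: [0.4363, -0.033, 0.2567]
tcp_rot: [0.002, 0.08, 0.997, 0.001]
ft_force: [-0.7, 0.0, -3.4]
finger_gap: 0.293
gripper_force: 60.0
t 4.98 pos [ 0.4363 -0.033   0.2567] F [-0.7  0.  -3.4] gap 0.293 gf 60.0
turn(tool) [ 0.0011  0.0032 -0.1612] shift now-axes [-0.0589  0.2406  0.0022] after-turn axes [-0.0967  0.228   0.0017] q6 -2.11
```

```bash
N="python3 nudge.py"
$N '[[0,0,0,0,0,-0.08,0],[0,0,0,0,0,-0.08,0],[-0.0138,0.0326,0,0,0,0,0],[-0.0138,0.0326,0,0,0,0,0],[-0.0138,0.0326,0,0,0,0,0]]' >/dev/null
$N '[[-0.0138,0.0326,0,0,0,0,0],[-0.0138,0.0326,0,0,0,0,0],[-0.0138,0.0326,0,0,0,0,0],[-0.0138,0.0326,0,0,0,0,0],[0,0,0,0,0,0,0]]' >/dev/null
$N '[[0,0,0,0,0,0,0],[0,0,0,0,0,0,0],[0,0,0,0,0,0,0],[0,0,0,0,0,0,0]]'
python3 go.py 0.533 0.195 0.228 90
python3 - <<'E'
from h import *;from station import robot
c=robot.camera("wrist");cv2.imwrite("pics/w2.png",c["img"][:,:,::-1]);np.savez("w2.npz",**c)
w=fcloud(c);x,y,z=w.transpose(2,0,1);hsv=cv2.cvtColor(c["img"],cv2.COLOR_RGB2HSV)
m=(x>.45)&(x<.62)&(y>.13)&(y<.42)&(z>.12)&(z<.15)
P=w[m];print(len(P),rect(P))
P=w[m&(hsv[...,0]<18)&(hsv[...,1]>200)&(hsv[...,2]>140)];print(len(P),rect(P),np.polyfit(P[:,1],P[:,0],1),np.percentile(P[:,2],[5,50,95]))
E
```

```text
time: 6.15
tool_pos: [0.5319, 0.194, 0.2547]
tcp_rot: [-0.0, 0.001, 1.0, -0.0]
ft_force: [-0.2, -0.4, -2.9]
finger_gap: 0.292
gripper_force: 60.0
t 6.15 pos [0.5319 0.194  0.2547] F [-0.2 -0.4 -2.9] gap 0.292 gf 60.0
turn(tool) [-0.0002 -0.0004 -0.0021] shift now-axes [-0.0011  0.001   0.0267] after-turn axes [-0.0011  0.001   0.0267] q6 -2.27
5970 (array([532.2, 263.7]), array([192.6,  47. ]), 90.0)
5 (array([525. , 215.4]), array([0.8, 4.3]), 79.48) [-2.12897881  0.98356581] [0.13551471 0.13613069 0.13726649]
```

View pics/w2.png

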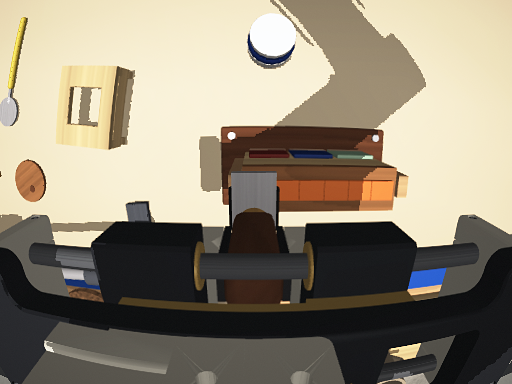

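The wrist view shows the roller held upright over the near end of the strip, with the wheel at about (260,190) and the strip running to (395,190). The board is at (0.5325, 0.263) with yaw 0°, so I'll press down while watching the force.

```bash
N="python3 nudge.py"
$N '[[-0.0008,0.003,0.01,0,0,0,0],[0,0,0.01,0,0,0,0],[0,0,0.006,0,0,0,0],[0,0,0,0,0,0,0],[0,0,0,0,0,0,0]]' >/dev/null
python3 go.py 0.5325 0.198 0.220 90
$N '[[0,0,0.003,0,0,0,0],[0,0,0,0,0,0,0],[0,0,0,0,0,0,0]]' >/dev/null
python3 go.py 0.5325 0.198 0.220 90
$N '[[0,0,0.003,0,0,0,0],[0,0,0,0,0,0,0],[0,0,0,0,0,0,0]]' >/dev/null
python3 go.py 0.5325 0.198 0.220 90
```

```text
t 6.62 pos [0.5328 0.1976 0.2282] F [ 0.2  0.1 -2.1] gap 0.292 gf 60.0
turn(tool) [-0.001  -0.0012 -0.0013] shift now-axes [0.0002 0.0004 0.0082] after-turn axes [0.0003 0.0004 0.0082] q6 -2.27
t 6.87 pos [0.5331 0.198  0.2261] F [-0.1 -0.7 -3.7] gap 0.294 gf 60.0
turn(tool) [ 0.0001  0.0002 -0.0012] shift now-axes [0.0006 0.     0.0061] after-turn axes [0.0006 0.     0.0061] q6 -2.27
t 7.12 pos [0.5331 0.1979 0.223 ] F [ 0.3 -0.1 -2.8] gap 0.292 gf 60.0
turn(tool) [-0.      0.     -0.0012] shift now-axes [0.0006 0.0001 0.003 ] after-turn axes [0.0006 0.0001 0.003 ] q6 -2.27
```

```bash
N="python3 nudge.py"
for i in 1 2 3; do
$N '[[0,0,0.002,0,0,0,0],[0,0,0,0,0,0,0],[0,0,0,0,0,0,0]]' >/dev/null
python3 go.py 0.5325 0.198 0.220 90 | head -1
done
```

```text
t 7.37 pos [0.5331 0.1979 0.2213] F [-1.4  0.2  0.5] gap 0.292 gf 60.0
t 7.62 pos [0.5332 0.198  0.2196] F [-2.4  0.4  4.8] gap 0.293 gf 60.0
t 7.87 pos [0.5335 0.198  0.2194] F [-6.2 -0.8 15.8] gap 0.296 gf 60.0
```

```bash
N="python3 nudge.py"
for i in 1 2 3 4; do
$N '[[0,0.007,0,0,0,0,0],[0,0.007,0,0,0,0,0],[0,0.007,0,0,0,0,0],[0,0.007,0,0,0,0,0],[0,0.007,0,0,0,0,0]]' >/dev/null
python3 go.py 0.5325 0.336 0.22 90 | head -1
done
python3 go.py 0.5325 0.336 0.22 90
```

```text
t 8.28 pos [0.5335 0.2325 0.2195] F [-6.  -3.6 16.3] gap 0.298 gf 60.0
t 8.7 pos [0.5337 0.2682 0.2195] F [-5.2 -0.9 16.9] gap 0.294 gf 60.0
t 9.12 pos [0.5337 0.3032 0.2195] F [-4.1 -5.3 15.6] gap 0.29 gf 60.0
t 9.53 pos [0.5338 0.3387 0.2194] F [-4.   0.2  8.6] gap 0.294 gf 60.0
t 9.53 pos [0.5338 0.3387 0.2194] F [-4.   0.2  8.6] gap 0.294 gf 60.0
turn(tool) [ 0.0018  0.0026 -0.0005] shift now-axes [ 0.0013 -0.0027 -0.0006] after-turn axes [ 0.0013 -0.0027 -0.0006] q6 -2.45
```

```bash
N="python3 nudge.py"
$N '[[0,-0.007,0,0,0,0,0],[0,-0.007,0.001,0,0,0,0],[0,-0.007,0.001,0,0,0,0],[0,-0.007,0,0,0,0,0],[0,-0.007,0,0,0,0,0]]' >/dev/null
python3 go.py 0.5325 0.336 0.22 90 | head -1
for i in 1 2 3; do
$N '[[0,-0.007,0,0,0,0,0],[0,-0.007,0,0,0,0,0],[0,-0.007,0,0,0,0,0],[0,-0.007,0,0,0,0,0],[0,-0.007,0,0,0,0,0]]' >/dev/null
python3 go.py 0.5325 0.336 0.22 90 | head -1
done
$N '[[0,0,-0.02,0,0,0,0],[0,0,-0.03,0,0,0,0],[0,-0.03,0,0,0,0,0],[0,-0.03,0,0,0,0,0],[0,-0.03,0,0,0,0,0]]' >/dev/null
$N '[[0,-0.02,0,0,0,0,0],[0,0,0,0,0,0,0],[0,0,0,0,0,0,0],[0,0,0,0,0,0,0]]' >/dev/null
python3 - <<'E'
from h import *;from station import robot
for n in("top","wrist","scene"):
    c=robot.camera(n);np.savez(n+"3.npz",**c);w=fcloud(c) if n=="wrist" else cloud(c);x,y,z=w.transpose(2,0,1);cv2.imwrite(f"pics/{n}3.png",c["img"][:,:,::-1])
    print(n)
    for i in range(6):
        y0=.263-.0625+.025*i
        s=(abs(x-.5325)<.006)&(abs(y-y0)<.009)&(abs(z-.134)<.012); r=(abs(abs(x-.5325)-.0165)<.004)&(abs(y-y0)<.009)&(abs(z-.132)<.006)
        print(i,s.sum(),r.sum(),round(1000*float(np.nanmean(z[s])),2),round(1000*float(np.nanmean(z[r])),2))
E
python3 go.py 0.4365 -0.0335 0.255 80.9
```

```text
t 9.95 pos [0.5347 0.3045 0.2194] F [-6.4  1.9 22.4] gap 0.294 gf 60.0
t 10.37 pos [0.5348 0.2692 0.2194] F [-6.6  1.2 21.9] gap 0.296 gf 60.0
t 10.78 pos [0.5349 0.2341 0.2193] F [-6.1  0.9 22.3] gap 0.289 gf 60.0
t 11.2 pos [0.5351 0.1989 0.2193] F [-6.2  1.3 23. ] gap 0.296 gf 60.0
top
0 0 16 nan 132.88
1 0 0 nan nan
2 0 0 nan nan
3 0 0 nan nan
4 0 0 nan nan
5 0 0 nan nan
wrist
0 171 225 133.04 132.05
1 154 206 132.87 132.04
2 140 196 132.99 131.93
3 132 175 132.88 131.94
4 124 159 133.0 131.86
5 105 138 132.96 131.97
scene
0 10 18 134.03 132.84
1 13 16 133.79 133.27
2 12 16 133.85 132.59
3 12 12 134.16 133.13
4 12 13 133.32 133.02
5 11 13 134.5 133.02
t 12.1 pos [0.5329 0.0886 0.2646] F [-0.   0.  -3.2] gap 0.293 gf 60.0
turn(tool) [-1.000e-04 -4.000e-04  1.584e-01] shift now-axes [ 0.0964 -0.1222  0.0097] after-turn axes [ 0.0759 -0.1358  0.0096] q6 -2.1<stdin>:8: RuntimeWarning: Mean of empty slice
```

All six lengths stand 1 mm above the ridge, so the strip is home. Next I'll return the roller to the pose it was picked from.

```bash
N="python3 nudge.py"
$N '[[0,0,0,0,0,0.08,0],[0,0,0,0,0,0.078,0],[0.019,-0.034,0,0,0,0,0],[0.019,-0.034,0,0,0,0,0],[0.019,-0.034,0,0,0,0,0]]' >/dev/null
$N '[[0.019,-0.034,0,0,0,0,0],[0,0,0,0,0,0,0],[0,0,0,0,0,0,0],[0,0,0,0,0,0,0],[0,0,0,0,0,0,0]]' >/dev/null
python3 go.py 0.4355 -0.0331 0.16 81
python3 - <<'E'
from h import *;from station import robot
c=robot.camera("wrist");cv2.imwrite("pics/w4.png",c["img"][:,:,::-1]);np.savez("w4.npz",**c)
E
```

```text
t 12.93 pos [ 0.437  -0.0335  0.265 ] F [-0.1  0.3 -3.2] gap 0.294 gf 60.0
turn(tool) [ 0.0002  0.0003 -0.0012] shift now-axes [0.0016 0.0002 0.105 ] after-turn axes [0.0016 0.0002 0.105 ] q6 -2.11
```

View pics/w4.png

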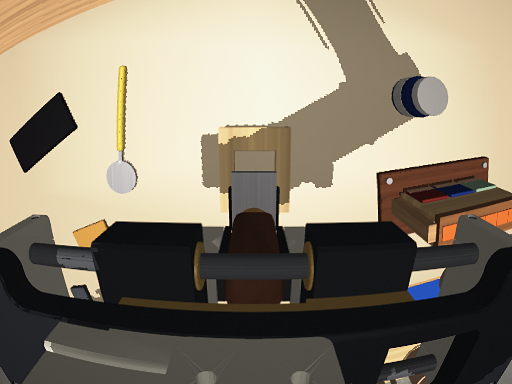

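The picture shows the roller upright and lined up over the slot at about (255,160), so I'll lower it in stages.

```bash
N="python3 nudge.py"
$N '[[0.0015,0,0.02,0,0,0,0],[0,0,0.025,0,0,0,0],[0,0,0.025,0,0,0,0],[0,0,0.025,0,0,0,0],[0,0,0.01,0,0,0,0]]' >/dev/null
$N '[[0,0,0,0,0,0,0],[0,0,0,0,0,0,0],[0,0,0,0,0,0,0]]' >/dev/null
python3 go.py 0.4355 -0.0331 0.1 81
$N '[[0,0,0.015,0,0,0,0],[0,0,0.015,0,0,0,0],[0,0,0.015,0,0,0,0],[0,0,0,0,0,0,0],[0,0,0,0,0,0,0]]' >/dev/null
python3 go.py 0.4355 -0.0331 0.095 81
```

```text
t 13.65 pos [ 0.4359 -0.0335  0.1608] F [ 0.7 -0.2 -2.4] gap 0.288 gf 60.0
turn(tool) [ 0.0001  0.001  -0.0012] shift now-axes [0.0006 0.0004 0.0608] after-turn axes [0.0005 0.0004 0.0608] q6 -2.11
t 14.07 pos [ 0.4353 -0.034   0.1156] F [ 0.   0.1 -2.3] gap 0.293 gf 60.0
turn(tool) [-0.0003  0.0002 -0.0017] shift now-axes [-0.0001  0.0009  0.0206] after-turn axes [-0.0001  0.0009  0.0206] q6 -2.11
```

```bash
N="python3 nudge.py"
$N '[[0,0.0005,0.01,0,0,0,0],[0,0,0.008,0,0,0,0],[0,0,0.001,0,0,0,0],[0,0,0,0,0,0,0],[0,0,0,0,0,0,0]]' >/dev/null
python3 go.py 0.4355 -0.0331 0.095 81
$N '[[0,0,0.0015,0,0,0,0],[0,0,0,0,0,0,0],[0,0,0,0,0,0,0]]' >/dev/null
python3 go.py 0.4355 -0.0331 0.095 81|head -1
$N '[[0,0,0.001,0,0,0,0],[0,0,0,0,0,0,0],[0,0,0,0,0,0,0]]' >/dev/null
python3 go.py 0.4355 -0.0331 0.095 81|head -1
```

```text
t 14.48 pos [ 0.4354 -0.0335  0.0966] F [ 0.1 -1.  -3.3] gap 0.294 gf 60.0
turn(tool) [ 0.0002  0.0007 -0.0019] shift now-axes [-0.0001  0.0004  0.0016] after-turn axes [-0.0001  0.0004  0.0016] q6 -2.11
t 14.73 pos [ 0.4354 -0.0334  0.0949] F [ 0.2 -0.4 -2. ] gap 0.289 gf 60.0
t 14.98 pos [ 0.4354 -0.0335  0.0948] F [-5.9  2.2 13.1] gap 0.29 gf 60.0
```

```bash
N="python3 nudge.py"
$N '[[0,0,-0.0015,0,0,0,0],[0,0,0,0,0,0,0],[0,0,0,0,0,0,1],[0,0,0,0,0,0,1],[0,0,0,0,0,0,1]]' >/dev/null
$N '[[0,0,0,0,0,0,1],[0,0,0,0,0,0,1],[0,0,0,0,0,0,1],[0,0,0,0,0,0,1],[0,0,0,0,0,0,1]]'
$N '[[0,0,-0.02,0,0,0,1],[0,0,-0.03,0,0,0,1],[0,0,-0.035,0,0,0,1],[0,0,-0.035,0,0,0,1],[0,0,-0.02,0,0,0,1]]' >/dev/null
python3 go.py 0.533 0.263 0.235 180
python3 - <<'E'
from h import *;from station import robot
c=robot.camera("wrist");w=fcloud(c);x,y,z=w.transpose(2,0,1)
for nm,z0,z1 in(("rack",.05,.059),("plate",.0595,.066),("handle",.142,.156)):
    P=w[(x>.35)&(x<.52)&(y>-.12)&(y<.06)&(z>z0)&(z<z1)]
    print(nm,len(P),*rect(P),np.round(np.median(P,0),4))
E
```

```text
time: 15.82
tool_pos: [0.435, -0.0336, 0.0949]
tcp_rot: [-0.0, 0.08, 0.997, -0.0]
ft_force: [0.5, 0.2, 0.3]
finger_gap: 0.839
gripper_force: 0.0
t 16.23 pos [ 0.4361 -0.0336  0.2389] F [ 2.  -0.2  0.4] gap 0.997 gf 0.0
turn(tool) [-0.0027  0.0041 -1.7296] shift now-axes [-0.0488  0.3082  0.0044] after-turn axes [-0.2966 -0.0969  0.0039] q6 -2.11
rack 4687 [436.1 -33.6] [ 91.1 111. ] 80.93 [ 0.4297 -0.0311  0.0561]
plate 628 [419.6 -32.4] [29.8 37.2] 81.1 [ 0.4141 -0.0312  0.0621]
handle 691 [434.8 -34.9] [25.  22.3] 81.6 [ 0.4341 -0.0346  0.1473]
```

The roller is parked as it was at the start. Now I'll turn the gripper and go to the board.

```bash
N="python3 nudge.py"
$N '[[0,0,0,0,0,-0.124,1],[0,0,0,0,0,-0.124,1],[0,0,0,0,0,-0.124,1],[0,0,0,0,0,-0.124,1],[0,0,0,0,0,-0.124,1]]' >/dev/null
$N '[[0,0,0,0,0,-0.124,1],[0,0,0,0,0,-0.124,1],[0,0,0,0,0,-0.124,1],[0,0,0,0,0,-0.124,1],[0,0,0,0,0,-0.124,1]]' >/dev/null
$N '[[0,0,0,0,0,-0.124,1],[0,0,0,0,0,-0.124,1],[0,0,0,0,0,-0.124,1],[0,0,0,0,0,-0.118,1],[0,0,0,0,0,0,1]]' >/dev/null
$N '[[-0.037,-0.012,0,0,0,0,1],[-0.037,-0.012,0,0,0,0,1],[-0.037,-0.012,0,0,0,0,1],[-0.037,-0.012,0,0,0,0,1],[-0.037,-0.012,0,0,0,0,1]]' >/dev/null
$N '[[-0.037,-0.012,0,0,0,0,1],[-0.037,-0.012,0,0,0,0,1],[-0.037,-0.012,0,0,0,0,1],[0,0,0,0,0,0,1],[0,0,0,0,0,0,1]]' >/dev/null
$N '[[0,0,0,0,0,0,1],[0,0,0,0,0,0,1]]' >/dev/null
python3 go.py 0.5325 0.263 0.105 180
python3 - <<'E'
from h import *;from station import robot
c=robot.camera("wrist");cv2.imwrite("pics/w5.png",c["img"][:,:,::-1]);np.savez("w5.npz",**c)
w=fcloud(c);x,y,z=w.transpose(2,0,1)
for a,b in((.128,.138),(.1305,.1325),(.01,.02)):
    P=w[(x>.46)&(x<.60)&(y>.13)&(y<.42)&(z>a)&(z<b)];print(len(P),rect(P),np.median(P,0))
E
```

```text
t 18.53 pos [0.5306 0.2616 0.2349] F [ 0.8  0.4 -0.2] gap 1.001 gf 0.0
turn(tool) [ 0.0003 -0.0003 -0.0022] shift now-axes [-0.0014 -0.0019  0.1299] after-turn axes [-0.0014 -0.0019  0.1299] q6 -0.79
7671 (array([532.3, 263. ]), array([ 46.5, 192.1]), 0.16) [0.53196799 0.2434168  0.13245401]
3699 (array([532.3, 250.7]), array([ 46.5, 137.6]), 0.16) [0.53264826 0.2437491  0.13195   ]
6100 (array([530.3, 263. ]), array([111.2, 228.8]), 0.08) [0.50443266 0.23825293 0.01507981]
```

View pics/w5.png

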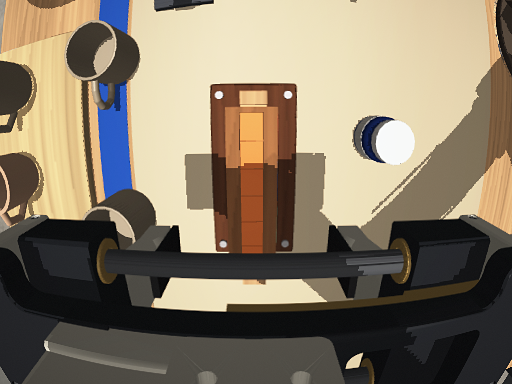

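The wrist view shows the board square between the fingers, with the strip from (252,115) to (252,250) and the mug at (120,215) clear of the left finger. I'll descend to TCP z≈0.097 and grip.

```bash
N="python3 nudge.py"
$N '[[-0.0014,-0.0017,0.02,0,0,0,1],[0,0,0.03,0,0,0,1],[0,0,0.03,0,0,0,1],[0,0,0.03,0,0,0,1],[0,0,0.018,0,0,0,1]]' >/dev/null
$N '[[0,0,0.01,0,0,0,1],[0,0,0,0,0,0,1],[0,0,0,0,0,0,1],[0,0,0,0,0,0,1]]' >/dev/null
python3 go.py 0.5323 0.263 0.097 180
$N '[[0,0,0,0,0,0,0],[0,0,0,0,0,0,0],[0,0,0,0,0,0,0],[0,0,0,0,0,0,0],[0,0,0,0,0,0,0]]' 40 >/dev/null
$N '[[0,0,0,0,0,0,0],[0,0,0,0,0,0,0],[0,0,0,0,0,0,0],[0,0,0,0,0,0,0],[0,0,0,0,0,0,0]]' 40 >/dev/null
python3 go.py 0.5323 0.263 0.097 180
```

```text
t 19.33 pos [0.5336 0.2642 0.0988] F [-0.1  0.   1.1] gap 1.002 gf 0.0
turn(tool) [-0.0021  0.0015 -0.0002] shift now-axes [0.0012 0.0013 0.0017] after-turn axes [0.0012 0.0013 0.0018] q6 -0.79
t 20.17 pos [0.5325 0.2638 0.097 ] F [-1.4  0.4  2.2] gap 0.526 gf 40.0
turn(tool) [ 0.0001 -0.      0.0001] shift now-axes [ 0.0008  0.0002 -0.    ] after-turn axes [ 0.0008  0.0002 -0.    ] q6 -0.79
```

```bash
N="python3 nudge.py"
$N '[[0,0,-0.01,0,0,0,0],[0,0,-0.02,0,0,0,0],[0,0,-0.03,0,0,0,0],[0,0,-0.03,0,0,0,0],[0,0,-0.03,0,0,0,0]]' >/dev/null
$N '[[0,0,-0.03,0,0,0,0],[0,0,-0.02,0,0,0,0],[0,0,-0.01,0,0,0,0],[0,0,0,0,0,0,0],[0,0,0,0,0,0,0]]' >/dev/null
python3 go.py 0.6328 -0.112 0.277 183.1
```

```text
t 21.0 pos [0.532  0.2636 0.2759] F [-0.3  0.7 -6.2] gap 0.525 gf 40.0
turn(tool) [ 0.0014  0.     -0.0544] shift now-axes [ 0.3756 -0.101  -0.0012] after-turn axes [ 0.3806 -0.0804 -0.0011] q6 -0.79
```

```bash
N="python3 nudge.py"
$N '[[0,0,0,0,0,-0.027,0],[0,0,0,0,0,-0.027,0],[0.0317,-0.0067,0,0,0,0,0],[0.0317,-0.0067,0,0,0,0,0],[0.0317,-0.0067,0,0,0,0,0]]' >/dev/null
$N '[[0.0317,-0.0067,0,0,0,0,0],[0.0317,-0.0067,0,0,0,0,0],[0.0317,-0.0067,0,0,0,0,0],[0.0317,-0.0067,0,0,0,0,0],[0.0317,-0.0067,0,0,0,0,0]]' >/dev/null
$N '[[0.0317,-0.0067,0,0,0,0,0],[0.0317,-0.0067,0,0,0,0,0],[0.0317,-0.0067,0,0,0,0,0],[0.0317,-0.0067,0,0,0,0,0],[0,0,0,0,0,0,0]]' >/dev/null
$N '[[0,0,0,0,0,0,0],[0,0,0,0,0,0,0],[0,0,0,0,0,0,0]]' >/dev/null
python3 go.py 0.6328 -0.112 0.137 183.1
python3 - <<'E'
from h import *;from station import robot
for n in("wrist","scene"):
    c=robot.camera(n);cv2.imwrite(f"pics/{n}6.png",c["img"][:,:,::-1])
    w=fcloud(c) if n=="wrist" else cloud(c);x,y,z=w.transpose(2,0,1)
    for y0,y1 in((-.40,-.375),(-.245,-.2),(-.03,.015),(-.245,.01)):
        P=w[(x>.59)&(x<.68)&(y>y0)&(y<y1)&(z>.148)&(z<.168)];print(n,y0,y1,len(P),*(rect(P),np.round(np.mean(P,0),4)) if len(P)>5 else '')
    P=w[(x>.57)&(x<.69)&(y>-.22)&(y<0)&(z>.3)&(z<.325)];print("held ridge",len(P),*(rect(P),np.round(np.mean(P,0),4)) if len(P)>5 else '')
    P=w[(x>.57)&(x<.69)&(y>-.42)&(y<-.2)&(z>.168)&(z<.178)];print("hung ridge",len(P),*(rect(P),np.round(np.mean(P,0),4)) if len(P)>5 else '')
a=np.vstack([cv2.imread("pics/wrist6.png")[:,:],cv2.imread("pics/scene6.png")])[:, :]
cv2.imwrite("pics/c6.png",cv2.resize(a,None,fx=.78,fy=.78))
E
```

```text
t 22.5 pos [ 0.6328 -0.111   0.2755] F [ 0.3  0.8 -5.3] gap 0.523 gf 40.0
turn(tool) [0.0024 0.0004 0.0003] shift now-axes [ 0.001  -0.0002  0.1385] after-turn axes [1.000e-03 1.000e-04 1.385e-01] q6 -0.07
wrist -0.4 -0.375 0
wrist -0.245 -0.2 753 (array([ 637.6, -224.8]), array([15.8, 40.9]), 3.11) [ 0.6378 -0.2245  0.1585]
wrist -0.03 0.015 0
wrist -0.245 0.01 753 (array([ 637.6, -224.8]), array([15.8, 40.9]), 3.11) [ 0.6378 -0.2245  0.1585]
held ridge 20329 (array([ 634.7, -142.8]), array([ 78.2, 100.7]), 3.08) [ 0.6351 -0.1509  0.3112]
hung ridge 2043 (array([ 639.8, -271.5]), array([45.9, 38.1]), 3.7) [ 0.64   -0.2707  0.1725]
scene -0.4 -0.375 90 (array([ 652.4, -387.5]), array([24. , 22.5]), 87.53) [ 0.654  -0.3887  0.1585]
scene -0.245 -0.2 103 (array([ 640.7, -222.1]), array([16.3, 46.1]), 6.56) [ 0.6433 -0.2233  0.1571]
scene -0.03 0.015 102 (array([626.6,  -7.3]), array([43.7, 25.6]), 83.87) [ 0.6317 -0.0053  0.1583]
scene -0.245 0.01 547 (array([ 637.3, -117.5]), array([ 25.7, 254.7]), 4.36) [ 0.6375 -0.1195  0.1572]
held ridge 457 (array([ 647.1, -115.3]), array([166.2,  60.2]), 79.68) [ 0.6461 -0.1542  0.3097]
hung ridge 660 (array([ 644.8, -312.2]), array([ 50.5, 120.3]), 3.68) [ 0.6468 -0.3138  0.1725]
```

View pics/c6.png

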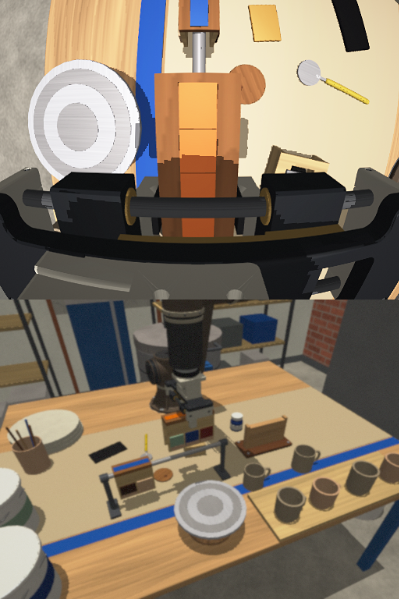

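The wrist picture (upper half) shows the held board lined up with the bar below at (200,50), and the hung board at (200,20) is clear. The lower half shows the board over the free part of the rail. I'll check the bowl's clearance, then lower.

```bash
N="python3 nudge.py"
python3 - <<'E'
from h import *
for n in("top0","scene0"):
    w=cloud(dict(np.load(n+".npz")));x,y,z=w.transpose(2,0,1)
    P=w[(x>.67)&(x<.76)&(y>-.2)&(y<-.02)&(z>.03)];print(n,len(P),P.min(0),P.max(0))
E
$N '[[0.001,0.001,0.02,0,0,0,0],[0,0,0.025,0,0,0,0],[0,0,0.025,0,0,0,0],[0,0,0.02,0,0,0,0],[0,0,0,0,0,0,0]]' >/dev/null
$N '[[0,0,0,0,0,0,0],[0,0,0,0,0,0,0],[0,0,0,0,0,0,0]]' >/dev/null
python3 go.py 0.632 -0.112 0.137 183.1
```

```text
top0 624 [ 0.72036999 -0.1994628   0.08359336] [ 0.75999989 -0.03988724  0.10303052]
scene0 474 [ 0.72189102 -0.19847606  0.0917022 ] [ 0.75999889 -0.0418576   0.09987244]
t 23.27 pos [ 0.6338 -0.1125  0.1892] F [ 0.   0.3 -4.6] gap 0.524 gf 40.0
turn(tool) [-0.0034 -0.0003  0.0007] shift now-axes [-0.0006  0.0019  0.0522] after-turn axes [-0.0006  0.0018  0.0522] q6 -0.07
```

```bash
N="python3 nudge.py"
$N '[[0,0.0015,0.012,0,0,0,0],[0,0,0.015,0,0,0,0],[0,0,0.012,0,0,0,0],[0,0,0.006,0,0,0,0],[0,0,0,0,0,0,0]]' >/dev/null
$N '[[0,0,0,0,0,0,0],[0,0,0,0,0,0,0],[0,0,0,0,0,0,0]]' >/dev/null
python3 go.py 0.632 -0.112 0.137 183.1
for i in 1 2 3 4; do
$N '[[0,0,0.0015,0,0,0,0],[0,0,0,0,0,0,0],[0,0,0,0,0,0,0]]' >/dev/null
python3 go.py 0.632 -0.112 0.137 183.1|head -1
done
```

```text
t 23.93 pos [ 0.6317 -0.1129  0.143 ] F [ 0.7 -0.1 -5.7] gap 0.52 gf 40.0
turn(tool) [-0.0015 -0.0002  0.0001] shift now-axes [-0.0008 -0.0004  0.006 ] after-turn axes [-0.0008 -0.0004  0.006 ] q6 -0.07
t 24.18 pos [ 0.631  -0.1128  0.1406] F [-1.  -0.3 -4.2] gap 0.521 gf 40.0
t 24.43 pos [ 0.6309 -0.1128  0.1388] F [ 0.4  0.9 -5. ] gap 0.522 gf 40.0
t 24.68 pos [ 0.6309 -0.1128  0.1373] F [ 0.8  0.2 -5.1] gap 0.521 gf 40.0
t 24.93 pos [ 0.6312 -0.1129  0.137 ] F [-3.   1.2  3.8] gap 0.522 gf 40.0
```

```bash
N="python3 nudge.py"
$N '[[0,0,-0.0006,0,0,0,0],[0,0,0,0,0,0,0],[0,0,0,0,0,0,0.6],[0,0,0,0,0,0,0.7],[0,0,0,0,0,0,0.85]]' 5 >/dev/null
$N '[[0,0,0,0,0,0,1],[0,0,0,0,0,0,1],[0,0,0,0,0,0,1],[0,0,0,0,0,0,1],[0,0,0,0,0,0,1]]'
$N '[[0,0,-0.015,0,0,0,1],[0,0,-0.03,0,0,0,1],[0,0,-0.035,0,0,0,1],[0,0,-0.035,0,0,0,1],[0,0,-0.02,0,0,0,1]]' >/dev/null
$N '[[0,0,0,0,0,0,1],[0,0,0,0,0,0,1],[0,0,0,0,0,0,1]]' >/dev/null
python3 go.py 0.632 -0.112 0.137 183.1|head -1
python3 - <<'E'
from h import *;from station import robot
for n in("wrist","scene"):
    c=robot.camera(n);cv2.imwrite(f"pics/{n}7.png",c["img"][:,:,::-1])
    w=fcloud(c) if n=="wrist" else cloud(c);x,y,z=w.transpose(2,0,1)
    P=w[(x>.58)&(x<.69)&(y>-.22)&(y<-.01)&(z>.168)&(z<.178)];print("ridge",len(P),*(rect(P),np.round(np.mean(P,0),4)) if len(P)>5 else '')
    if n=="wrist":
        d=P-P.mean(0);A=np.c_[P[:,:2],np.ones(len(P))];print("plane tilt",np.linalg.lstsq(A,P[:,2],rcond=None)[0][:2])
    for nm,z0,z1 in(("plate",.0595,.066),("handle",.142,.156)):
        P=w[(x>.35)&(x<.52)&(y>-.12)&(y<.06)&(z>z0)&(z<z1)]
        print(nm,len(P),*(rect(P),np.round(np.median(P,0),4)) if len(P)>5 else '')
a=np.vstack([cv2.imread("pics/wrist7.png"),cv2.imread("pics/scene7.png")])
cv2.imwrite("pics/c7.png",cv2.resize(a,None,fx=.78,fy=.78))
E
```

```text
time: 25.77
tool_pos: [0.631, -0.1128, 0.1365]
tcp_rot: [0.0, 0.726, -0.688, -0.0]
ft_force: [0.0, -0.4, -0.0]
finger_gap: 0.994
gripper_force: 0.0
t 26.43 pos [ 0.6305 -0.1127  0.2709] F [-0.5 -0.2  0.1] gap 1.001 gf 0.0
ridge 7676 (array([ 631.6, -125.5]), array([ 46.3, 138.4]), 3.28) [ 0.6318 -0.1296  0.1725]
plane tilt [ 0.002785   -0.00023637]
plate 357 (array([451. , -37.7]), array([30.6, 40.7]), 79.06) [ 0.4544 -0.0423  0.0621]
handle 0
ridge 732 (array([ 631.9, -115.1]), array([ 51.3, 161.1]), 3.24) [ 0.6356 -0.1173  0.1728]
plate 67 (array([431.7, -21.2]), array([64.4, 79. ]), 14.55) [ 0.45   -0.0413  0.0628]
handle 3
```

View pics/c7.png

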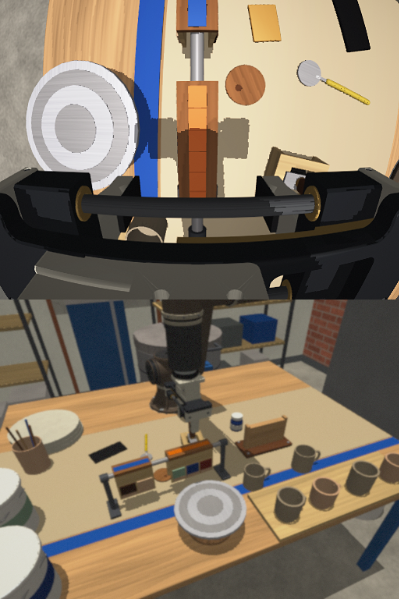

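The board hangs level astride the bar at (200,140) in the upper picture, with its ridge at z=0.172. It's clear of the hung board and the gripper, and the roller is in its rack, so I'm handing in.

```bash
python3 -c "
from station import robot
print(robot.close_job())"
```

```text
the job is handed in; nothing more can be done
None
```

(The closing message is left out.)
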